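# Weigh a sealed sample tin on the hook balance

### The job

Weigh the sealed sample tin on the hook balance: with the tin still standing on the bench, swing its flat-lying bail upright, then lift the tin by the bail's grip and gently hang the bail in the seats of the balance's double hook. Lower slowly until the balance carries the whole unknown weight and your hand carries none, and only then let go, so that the hook neither drops nor springs up nor is driven to its bottom stop. Keep the tin upright and leave the bottle, dish and cup where they stand.

Things in the scene. Friction and masses are not known exactly. Their poses are not given: they have to be found in the camera images.
- tin: Loose closed steel tin with a plain paper band, round, 75 mm across, 66 tall; mass unknown, 0.2 to 0.72 kg. Origin: centre of its underside; z up. Its bail's hinge axis runs along the tin's y, 58 mm above the underside, through the centre line. As found, the bail lies flat towards the tin's -x.
- bail (a joint): Swing of the tin's wire bail, rad: 0 flat (level) towards the tin's -x, 1.57 upright, 3.14 flat on the other side; nearly free, falls back if let go. A square-shouldered U of 5 mm steel wire: legs 44 mm either side of the tin's centre, straight crosspiece 80 mm from the hinge axis; upright it is 138 mm above the tin's underside, about 70 mm above the lid.
- bail_mid (a point): Middle of the bail's crosspiece, on the wire's centre line, fixed to the bail; y runs along the crosspiece. Here sits the grip: a white ribbed plastic sleeve, 10 mm thick, 32 mm long along y, that spins freely on the wire, so the bail can be swung while the hand keeps its direction. About 25 mm of bare wire lies on either side of the grip.
- stand: Hook balance, fixed: grey base plate (13 mm high, 130 wide, from 205 mm in front of the column to 35 behind), steel column 342 high, white housing 76 wide, from 127 to 317 high, knob on top to 331, front face 59 mm in front of the column; a double hook sticks out of it. Origin: foot of the column on the bench; the hook points to the stand's -x; z up.
- carriage (a joint): How far the double hook has sunk in the housing, m: 0 unloaded (top), 0.075 at the bottom stop. A spring carries it: it sinks about 9.1 mm per newton of load (110 N/m, lightly damped), so the tin makes it sink by 15 to 65 mm depending on its mass.
- hook_seat (a point): Where bail_mid comes to lie: midway between the two prongs' seats, 175 mm before the column, 240 high unloaded; sinks with the hook. Axes as the stand's; the crosspiece must lie along y. Prongs: steel rods 7 mm thick along x, centres at y -25 and +25 mm, so the grip fits between; centre lines level with this point, dipping 7 mm in a V at the seat; ends 21 mm farther out rise to 23 mm above this point.
- brown_bottle: Bystander, loose: small brown reagent bottle with a black screw cap, 34 mm across, 66 tall. Origin: centre of its underside.
- petri_dish: Bystander, loose: reddish flat round culture dish, 57 mm across, 4 high. Origin: centre of its underside.
- green_cup: Bystander, loose: green open measuring cup, 47 mm across, 38 tall. Origin: centre of its underside.

How it is judged (in metres and radians):
On the way, in this order (a step that is already met when the one before it is completed fails the run):
1. the bail is swung upright while the tin still stands on the bench (value of joint bail between 1.3 and 1.85 rad and height (world z) of tin below 0.012 m and angle between tin's own z axis and vertical below 0.15 rad), for 0.1 s.
2. the bail lies in the seats of the double hook and the hook carries load (distance between bail_mid and hook_seat below 0.01 m and height (world z) of tin above 0.025 m and angle between tin's own z axis and vertical below 0.25 rad and contact force between tin and stand above 0.8 N), for 0.3 s.
At the end, for the whole second after the job is handed in: The tin hangs free on the hook balance and is at rest: the middle of the bail's crosspiece within 10 mm of the seat point of the double hook, the tin's underside more than 25 mm above the bench, its axis within 0.25 rad of upright, the hook sunk by the tin's weight and still (distance between bail_mid and hook_seat below 0.01 m and height (world z) of tin above 0.025 m and angle between tin's own z axis and vertical below 0.25 rad and value of joint carriage above 0.01 m and contact force between tin and stand above 1 N and linear speed of tin below 0.05 m/s and velocity of joint carriage between -0.02 and 0.02 m/s); the robot touches nothing.
It fails at once if the hook drops or springs up faster than 80 mm/s (a jolt to the balance) (velocity of joint carriage above 0.08 m/s or velocity of joint carriage below -0.08 m/s).
It fails at once if the hook is driven to its bottom stop (sunk more than 73 mm) (value of joint carriage above 0.073 m).
It fails at once if the balance is pushed or pressed with more than 12 N (contact force between stand and anything else above 12 N).
It fails at once if the tin is tipped by more than 0.45 rad (angle between tin's own z axis and vertical above 0.45 rad).
It fails at once if the bottle, dish or cup is shifted by more than 20 mm (distance of any of brown_bottle, petri_dish, green_cup from where it was at the start of the episode above 0.02 m).
It also fails if it takes over 72 s, if anything falls off the work surface, if the arm or the gripper's body presses on something with over 40 N, if the wrist force passes 120 N, or if a joint passes its speed limit or range.

### The arm

A 7-joint arm with a two-finger parallel gripper is mounted at the origin on a cart in front of the work surface, level with it; the furniture and walls round the work are solid. World frame = base frame: x ahead of the robot, y to its left, z up, the work surface at z = 0. Lengths are in m, angles in degrees, forces in N, time in s.
With the tool pointing down it reaches from about 0.425 to 0.875 m from the base axis. Payload 4.7 kg.
Tool frame: the origin (TCP) lies between the finger pads; the fingertips stand 25 mm ahead of it and the grasp point (between the pads) lies 6 mm ahead of it (env.tip_reach is the distance from the TCP to the fingertips, in m); z points along the fingers, y is the direction in which the jaws open and shut (so a half turn about z gives the same grasp; the last joint's range is limited). The gripper opens to 87 mm and grips with 3 to 60 N. Pads are 19 mm wide; open, the fingers measure 117 mm over their backs; the gripper's body (75 mm by 190 mm) begins 51 mm behind the grasp point.
Start: joints at [75.464, 18.392, -4.016, 83.108, 1.295, 78.541, -3.26], TCP at [0.172, -0.627, 0.248] pointing down, gripper open.
Joint ranges: [-163.93, 163.93], [-17.29, 119.83], [-79.2, 71.16], [3.27, 140.29], [-89.18, 269.18], [5.43, 117.66], [-154.24, 154.24]. Speed limits (degrees/s): [147.25, 147.25, 180, 180, 180, 180, 180].

### API

Orientations are given as [roll, pitch, yaw] about the fixed x, y, z axes, in that order (R = Rz(yaw) Ry(pitch) Rx(roll)).
In Python, from cell import env, viewer, job gives the robot as it stands.
- The arm moves only by the tool move_arm, never from a script. Its argument "steps" is a list of rows, each a list of 7 numbers: the finger opening in cm, from 0 to 8.7, then the shift along the tool's x, y, z in cm, then the turn, a rotation vector about the tool's x, y, z in rad. In form: [[fingers, tx, ty, tz, wx, wy, wz], ...]. A call has 1 to 5 rows; each row shifts and turns the commanded pose from where the row before left it, along the tool's axes as they then stand; what a row does not reach is not made up. A row lasts 1/12 s, in which the tool goes at most 41.7 mm and 7.16 degrees, less where a joint would pass 70% of its speed; a pose out of reach is approached as far as the arm can. A call is refused whole if a number of a shift passes 4.17 or a number of a turn 0.125, either way. A call with a gripper value outside its range is refused whole. The fingers move at their own pace and stop on an object; "force" is the grip in N (left out, the last holds). Time passes only in rows, so rows that do not move let the fingers close. It gives the time, the measured TCP pose, the force and the opening at its end, in the units of the state.
- env.get_obs(): the state, without advancing time (a new reading comes with each control period).
- viewer.read_camera(name): name is "side" or "top" or "wrist"; returns a dict with "img" (400x640x3 uint8, red, green, blue), "vfov" (degrees; the focal length in pixels is half the picture's height over the tangent of half this angle, whatever the lens; pixels are square), "cx", "cy" (the principal point, pixels), "extrinsics" (4x4, takes a point from world to camera coordinates); the wrist camera has in their place "mount" (4x4, takes a point from camera to tool coordinates, whose origin is the TCP and whose axes are the flange's). Camera axes: x right, y down, z forward; pixel columns grow to the right and rows downward; lengths in m; the calibration is good to about 2 mm. The wrist camera is an equidistant fisheye: a pixel r from the principal point sees the ray r / f radians off the axis. A picture is of the moment at which its call begins: read the wrist's pose just before it. There is no depth.
- job.sign_off(): hands the job in, once; it reports no verdict.
The state is a dict: "time_s": time; "qpos": joint angles; "joint_velocities": joint speeds; "effort": joint torques, N m; "tool_pos": TCP position; "tool_rot": TCP orientation; "force": force on the tool from outside, world axes, zero at the start; "wrist_torque": the same for the moment, N m; "grip_width": finger opening in m.
Only numpy, scipy, OpenCV 4.12 (cv2) and the standard library are available. Lean on these libraries where they do the work, as an engineer would, in place of code of your own. Each camera call takes 0.05 s, during which the arm holds its last target.

## Working session

There is one attempt and no reset: what is moved stays moved. The work goes in short steps, Python scripts to look and compute and a tool call to move; the robot and the scene stay as the last step left them, time stands still between calls to the robot, and variables do not carry over. Pictures are saved under pics/ and viewed, and the job is handed in when it is done.

Besides the shell and the picture viewer there is one more tool, called after ">>>" as name(argument=value, ...), one argument or row to a line, values as JSON. move_arm: Moves the arm, as the interface text tells. Its arguments: {"type":"object","properties":{"steps":{"type":"array"},"force":{"type":"number"}},"required":["steps"]}

```bash
ls; mkdir -p pics
cat > h.py <<'E'
import numpy as np, cv2
from cell import env, viewer, job
from scipy.spatial.transform import Rotation as R
def snap(n,f):
    c=viewer.read_camera(n); cv2.imwrite('pics/'+f,c['img'][:,:,::-1]); return c
def proj(c,p):
    T=np.array(c['extrinsics']); q=T[:3,:3]@np.array(p)+T[:3,3]
    f=200/np.tan(np.radians(c['vfov'])/2); return (c['cx']+f*q[0]/q[2], c['cy']+f*q[1]/q[2])
def ray(c,u,v):
    T=np.array(c['extrinsics']); f=200/np.tan(np.radians(c['vfov'])/2)
    d=T[:3,:3].T@np.array([(u-c['cx'])/f,(v-c['cy'])/f,1]); return -T[:3,:3].T@T[:3,3], d
def atz(c,u,v,z):
    o,d=ray(c,u,v); return o+d*(z-o[2])/d[2]
E
python3 - <<'E'
from h import *
o=env.get_obs()
print({k:(np.round(v,3)) for k,v in o.items()})
for n in ['side','top','wrist']:
    c=snap(n,n+'0.png'); print(n,{k:np.round(v,3) for k,v in c.items() if k!='img'})
E
```

```text
pics
{'time_s': np.float64(0.0), 'qpos': array([75.466, 18.439, -4.016, 83.175,  1.294, 78.541, -3.26 ]), 'joint_velocities': array([-0.008,  0.026,  0.05 , -0.059,  0.033,  0.011, -0.037]), 'effort': array([-0.0000e+00, -4.9128e+01, -4.0500e-01, -3.1253e+01, -6.4000e-02,
        4.4000e-02,  0.0000e+00]), 'tool_pos': array([ 0.172, -0.626,  0.246]), 'tool_rot': array([-1.7989e+02,  4.0000e-03,  1.5344e+01]), 'force': array([ 0.65 ,  0.533, -0.702]), 'wrist_torque': array([ 0.02 , -0.004, -0.023]), 'grip_width': np.float64(0.087)}
side {'vfov': np.float64(57.007), 'cx': np.float64(313.703), 'cy': np.float64(202.429), 'extrinsics': array([[-1.   ,  0.03 , -0.   ,  0.559],
       [ 0.016,  0.54 , -0.842,  0.048],
       [-0.025, -0.841, -0.54 ,  1.165],
       [ 0.   ,  0.   ,  0.   ,  1.   ]])}
top {'vfov': np.float64(48.21), 'cx': np.float64(321.782), 'cy': np.float64(198.193), 'extrinsics': array([[-0.026, -1.   ,  0.005,  0.157],
       [-0.994,  0.026, -0.107,  0.563],
       [ 0.107, -0.008, -0.994,  1.16 ],
       [ 0.   ,  0.   ,  0.   ,  1.   ]])}
wrist {'vfov': np.float64(65.706), 'cx': np.float64(319.374), 'cy': np.float64(195.755), 'mount': array([[-0.   , -0.955, -0.295,  0.082],
       [ 1.   , -0.   ,  0.001, -0.001],
       [-0.001, -0.295,  0.955, -0.137],
       [ 0.   ,  0.   ,  0.   ,  1.   ]])}
```

View pics/side0.png

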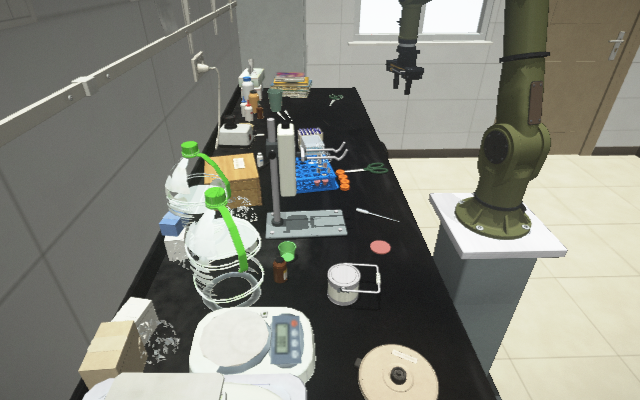

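View pics/top0.png

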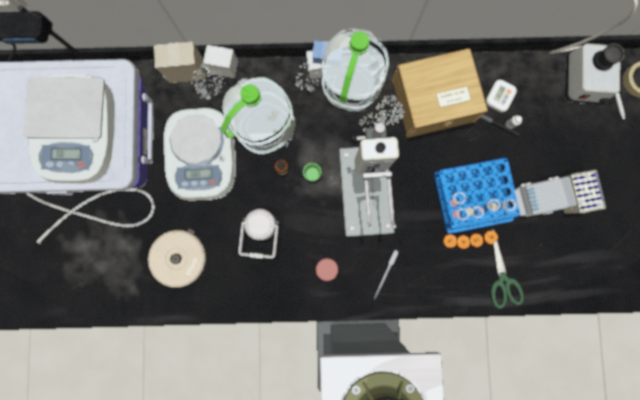

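View pics/wrist0.png

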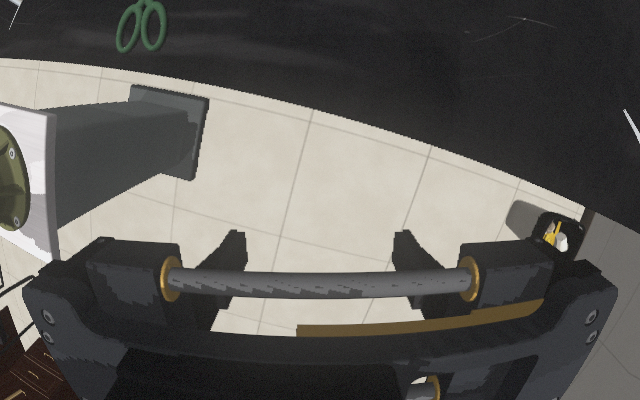

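Run:
```python
import cv2
t=cv2.imread('pics/top0.png'); s=cv2.imread('pics/side0.png')
a=cv2.resize(t[190:290,220:345],None,fx=5,fy=5,interpolation=cv2.INTER_CUBIC)
cv2.imwrite('pics/ta.png',a[:, :])
cv2.imwrite('pics/tb.png',cv2.resize(t[120:250,325:415],None,fx=4.5,fy=4.5,interpolation=cv2.INTER_CUBIC))
cv2.imwrite('pics/sa.png',cv2.resize(s[110:320,250:410],None,fx=2.8*1,fy=2.8,interpolation=cv2.INTER_CUBIC))
```

```text
(no output)
```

View pics/ta.png

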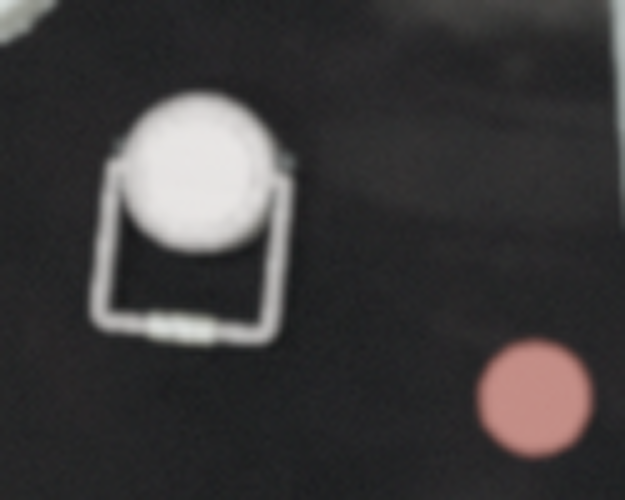

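View pics/tb.png

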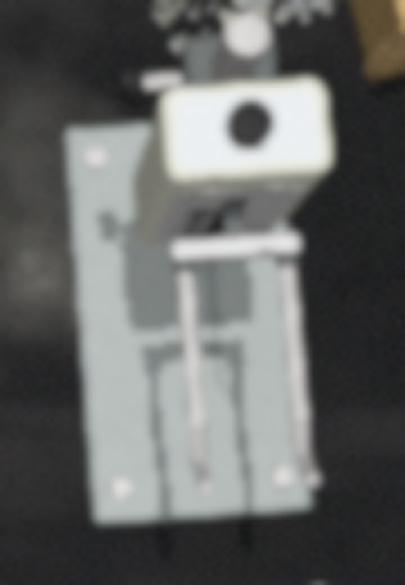

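View pics/sa.png

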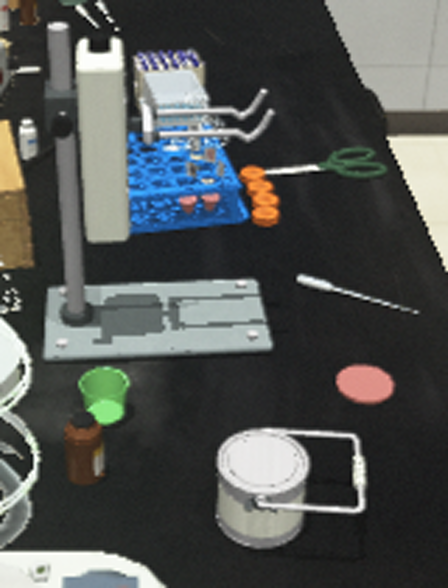

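```bash
cat > m.py <<'E'
from h import *
ct=viewer.read_camera('top'); cs=viewer.read_camera('side')
def T(x,y,z): return atz(ct,(x+.5)/5-.5+220,(y+.5)/5-.5+190,z)
def B(x,y,z): return atz(ct,(x+.5)/4.5-.5+325,(y+.5)/4.5-.5+120,z)
def S(x,y,z): return atz(cs,(x+.5)/2.8-.5+250,(y+.5)/2.8-.5+110,z)
def P(n,v): print(n,np.round(v,4))
if __name__=='__main__':
    P('lid top',T(200,172,.066)); P('lid side',S(263,462,.066))
    P('grip top',T(182,328,.058)); P('grip side',S(360,471,.058))
    a,b=T(98,322,.058),T(272,335,.058); P('corners',[a,b]); P('cross len,yaw',[np.hypot(*(b-a)[:2]),np.degrees(np.arctan2(*(a-b)[[1,0]]))])
    a,b=T(117,165,.058),T(285,180,.058);P('hinge',[a,b,(a+b)/2])
    P('dish',T(535,398,.004))
    for n,p in dict(bl=(66,127),fl=(95,523),fr=(315,508)).items(): P('base '+n,B(*p,.013))
    P('knob',B(250,124,.331))
    P('prong tips top',[B(204,482,.263),B(312,480,.263)])
    P('prong roots',[B(185,262,.24),B(288,262,.24)])
    P('prong tip side',[S(265,95,.263),S(270,113,.263)])
    P('column foot side',S(75,315,.0)); P('base side', [S(45,357,.013),S(272,348,.013),S(262,280,.013)])
E
python3 m.py
```

```text
lid top [0.5008 0.3032 0.066 ]
lid side [0.4993 0.31   0.066 ]
grip top [0.4215 0.3144 0.058 ]
grip side [0.4184 0.3147 0.058 ]
corners [[0.4257 0.3574 0.058 ]
 [0.4168 0.2684 0.058 ]]
cross len,yaw [ 0.0894 84.249 ]
hinge [[0.5059 0.347  0.058 ]
 [0.4959 0.2605 0.058 ]
 [0.5009 0.3038 0.058 ]]
dish [0.3786 0.1338 0.004 ]
base bl [0.706  0.0903 0.013 ]
base fl [0.4659 0.0804 0.013 ]
base fr [ 0.4714 -0.0509  0.013 ]
knob [0.6347 0.0242 0.331 ]
prong tips top [[ 0.4783  0.0431  0.263 ]
 [ 0.4779 -0.0079  0.263 ]]
prong roots [[ 0.5869  0.0457  0.24  ]
 [ 0.5856 -0.0047  0.24  ]]
prong tip side [[0.4764 0.01   0.263 ]
 [0.4759 0.0517 0.263 ]]
column foot side [0.6755 0.0044 0.    ]
base side [[ 0.7005  0.0955  0.013 ]
 [ 0.4656  0.0874  0.013 ]
 [ 0.4637 -0.0397  0.013 ]]
```

```bash
cat > plan.py <<'E'
from h import *
def plan(wps,f,start=None,yaw0=None,tol=None):
    """wps: list of (xyz, yaw_deg, nrows); tool pointing straight down."""
    o=env.get_obs()
    p=np.array(o['tool_pos'] if start is None else start,float); y=np.radians(o['tool_rot'][2] if yaw0 is None else yaw0)
    rows=[]
    for t,yt,n in wps:
        t=np.array(t,float);yt=np.radians(yt)
        for i in range(n):
            k=n-i; d=(t-p)/k; dy=(yt-y)/k
            Rm=R.from_euler('xyz',[np.pi,0,y]).as_matrix()
            s=np.round(Rm.T@d*100,2); w=round(-dy,3)
            rows.append([f,*[float(v) for v in s],0,0,w])
            p=p+Rm@s/100; y-=w
    for i in range(0,len(rows),5): print(rows[i:i+5])
    print('end',np.round(p,4),round(np.degrees(y),2))
E
python3 - <<'E'
from plan import *
plan([((.35,-.5,.45),48,8),((.5,-.25,.5),83,8),((.5,.1,.5),83.5,9),((.43,.314,.25),83.5,9)],8.7,start=(.172,-.627,.248),yaw0=15.34)
E
```

```text
[[8.7, 2.57, -0.94, -2.53, 0, 0, np.float64(-0.071)], [8.7, 2.63, -0.76, -2.52, 0, 0, np.float64(-0.071)], [8.7, 2.67, -0.57, -2.53, 0, 0, np.float64(-0.071)], [8.7, 2.71, -0.38, -2.52, 0, 0, np.float64(-0.071)], [8.7, 2.73, -0.19, -2.53, 0, 0, np.float64(-0.072)]]
[[8.7, 2.73, 0.01, -2.52, 0, 0, np.float64(-0.071)], [8.7, 2.72, 0.21, -2.53, 0, 0, np.float64(-0.072)], [8.7, 2.7, 0.4, -2.52, 0, 0, np.float64(-0.071)], [8.7, 3.58, -0.7, -0.63, 0, 0, np.float64(-0.076)], [8.7, 3.62, -0.42, -0.62, 0, 0, np.float64(-0.076)]]
[[8.7, 3.64, -0.15, -0.63, 0, 0, np.float64(-0.076)], [8.7, 3.64, 0.13, -0.62, 0, 0, np.float64(-0.077)], [8.7, 3.62, 0.41, -0.63, 0, 0, np.float64(-0.076)], [8.7, 3.58, 0.68, -0.62, 0, 0, np.float64(-0.077)], [8.7, 3.52, 0.96, -0.63, 0, 0, np.float64(-0.076)]]
[[8.7, 3.43, 1.21, -0.62, 0, 0, np.float64(-0.077)], [8.7, 3.86, -0.47, -0.0, 0, 0, np.float64(-0.001)], [8.7, 3.86, -0.47, -0.0, 0, 0, np.float64(-0.001)], [8.7, 3.86, -0.47, -0.0, 0, 0, np.float64(-0.001)], [8.7, 3.86, -0.46, -0.0, 0, 0, np.float64(-0.001)]]
[[8.7, 3.86, -0.46, -0.0, 0, 0, np.float64(-0.001)], [8.7, 3.86, -0.45, -0.0, 0, 0, np.float64(-0.001)], [8.7, 3.87, -0.45, -0.0, 0, 0, np.float64(-0.001)], [8.7, 3.87, -0.45, -0.0, 0, 0, np.float64(-0.001)], [8.7, 3.86, -0.44, -0.0, 0, 0, np.float64(-0.001)]]
[[8.7, 2.27, -1.04, 2.78, 0, 0, np.float64(0.0)], [8.7, 2.28, -1.04, 2.78, 0, 0, np.float64(0.0)], [8.7, 2.27, -1.04, 2.78, 0, 0, np.float64(0.0)], [8.7, 2.28, -1.04, 2.78, 0, 0, np.float64(0.0)], [8.7, 2.27, -1.04, 2.78, 0, 0, np.float64(0.0)]]
[[8.7, 2.28, -1.04, 2.77, 0, 0, np.float64(0.0)], [8.7, 2.27, -1.04, 2.78, 0, 0, np.float64(0.0)], [8.7, 2.28, -1.04, 2.77, 0, 0, np.float64(0.0)], [8.7, 2.27, -1.05, 2.78, 0, 0, np.float64(0.0)]]
end [0.43  0.314 0.25 ] 83.52
```

>>> move_arm(
  steps=[
    [8.7,2.57,-0.94,-2.53,0,0,-0.071],
    [8.7,2.63,-0.76,-2.52,0,0,-0.071],
    [8.7,2.67,-0.57,-2.53,0,0,-0.071],
    [8.7,2.71,-0.38,-2.52,0,0,-0.071],
    [8.7,2.73,-0.19,-2.53,0,0,-0.072],
  ],
)

```text
time_s: 0.67
tool_pos: [0.2841, -0.5463, 0.3751]
tool_rot: [180.0, 0.0, 35.9]
force: [1.2, -0.7, -0.9]
grip_width: 0.0872
```

>>> move_arm(
  steps=[
    [8.7,2.73,0.01,-2.52,0,0,-0.071],
    [8.7,2.72,0.21,-2.53,0,0,-0.072],
    [8.7,2.7,0.4,-2.52,0,0,-0.071],
    [8.7,3.58,-0.7,-0.63,0,0,-0.076],
    [8.7,3.62,-0.42,-0.62,0,0,-0.076],
  ],
)

```text
time_s: 1.08
tool_pos: [0.3885, -0.4368, 0.4633]
tool_rot: [179.9, 0.0, 56.9]
force: [1.0, -0.5, 0.0]
grip_width: 0.0871
```

>>> move_arm(
  steps=[
    [8.7,3.64,-0.15,-0.63,0,0,-0.076],
    [8.7,3.64,0.13,-0.62,0,0,-0.077],
    [8.7,3.62,0.41,-0.63,0,0,-0.076],
    [8.7,3.58,0.68,-0.62,0,0,-0.077],
    [8.7,3.52,0.96,-0.63,0,0,-0.076],
  ],
)

```text
time_s: 1.5
tool_pos: [0.4817, -0.2794, 0.4938]
tool_rot: [180.0, 0.0, 78.8]
force: [0.5, 0.2, -0.2]
grip_width: 0.0867
```

>>> move_arm(
  steps=[
    [8.7,3.43,1.21,-0.62,0,0,-0.077],
    [8.7,0,0,0,0,0,0],
  ],
)

```text
time_s: 1.67
tool_pos: [0.5038, -0.2409, 0.5012]
tool_rot: [179.8, -0.2, 84.0]
force: [-0.6, 1.8, -0.3]
grip_width: 0.0865
```

>>> move_arm(
  steps=[
    [8.7,3.86,-0.47,0,0,0,0],
    [8.7,3.86,-0.47,0,0,0,0],
    [8.7,3.86,-0.47,0,0,0,0],
    [8.7,3.86,-0.46,0,0,0,0],
    [8.7,3.86,-0.46,0,0,0,0],
  ],
)

```text
time_s: 2.08
tool_pos: [0.4998, -0.0538, 0.4996]
tool_rot: [180.0, 0.0, 83.0]
force: [0.2, 0.0, 0.5]
grip_width: 0.0869
```

>>> move_arm(
  steps=[
    [8.7,3.86,-0.45,0,0,0,0],
    [8.7,3.87,-0.45,0,0,0,0],
    [8.7,3.87,-0.45,0,0,0,0],
    [8.7,3.86,-0.44,0,0,0,-0.01],
  ],
)

```text
time_s: 2.42
tool_pos: [0.5008, 0.1018, 0.4998]
tool_rot: [179.9, 0.0, 83.5]
force: [0.4, 0.5, 0.4]
grip_width: 0.087
```

>>> move_arm(
  steps=[
    [8.7,2.27,-1.04,2.78,0,0,0],
    [8.7,2.28,-1.04,2.78,0,0,0],
    [8.7,2.27,-1.04,2.78,0,0,0],
    [8.7,2.28,-1.04,2.78,0,0,0],
    [8.7,2.27,-1.04,2.78,0,0,0],
  ],
)

```text
time_s: 2.83
tool_pos: [0.4617, 0.2198, 0.3593]
tool_rot: [179.9, 0.0, 83.5]
force: [0.9, 0.3, -0.3]
grip_width: 0.0871
```

>>> move_arm(
  steps=[
    [5,2.28,-1.04,2.77,0,0,0],
    [5,2.27,-1.04,2.78,0,0,0],
    [5,2.28,-1.04,2.77,0,0,0],
    [5,2.27,-1.05,2.78,0,0,0],
    [5,0,0,0,0,0,0],
  ],
)

```text
time_s: 3.25
tool_pos: [0.4255, 0.3171, 0.2445]
tool_rot: [-179.5, 0.1, 84.0]
force: [-1.1, -0.3, 0.3]
grip_width: 0.0616
```

Run:
```python
from h import *
print({k:np.round(v,4) for k,v in env.get_obs().items()})
snap('wrist','w1.png');snap('side','s1.png')
```

```text
{'time_s': np.float64(3.25), 'qpos': array([ 12.0804,   9.5468, -56.1961,  98.445 ,   7.8386,  76.7201,
       -51.5931]), 'joint_velocities': array([ 2.4997, -2.5893,  2.6284, -3.9949, -0.441 ,  4.6785,  5.7643]), 'effort': array([  0.8685, -25.5577,  -3.0358, -31.9049,   0.5281,  -0.7791,
        -0.7013]), 'tool_pos': array([0.4255, 0.3171, 0.2445]), 'tool_rot': array([-1.795262e+02,  1.051000e-01,  8.401670e+01]), 'force': array([-1.0593, -0.279 ,  0.2902]), 'wrist_torque': array([-0.0551, -0.0369, -0.0029]), 'grip_width': np.float64(0.0616)}
```

View pics/w1.png

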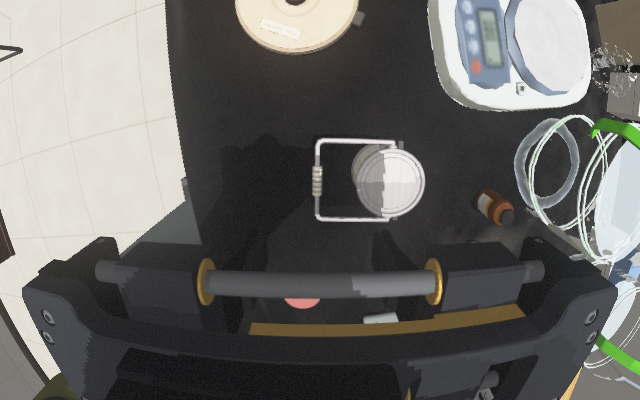

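View pics/s1.png

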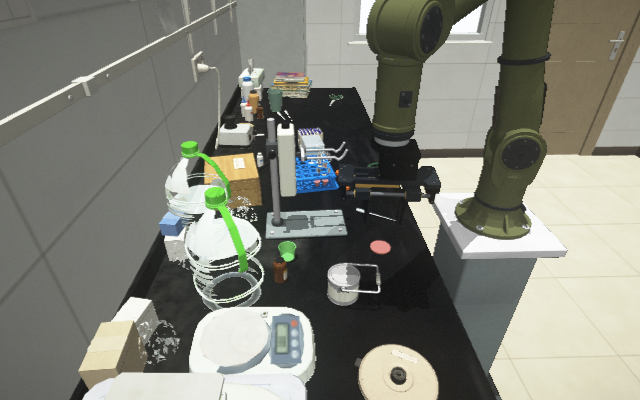

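```bash
cat >> h.py <<'E'
def wray(c,o,u,v):
    f=200/np.tan(np.radians(c['vfov'])/2); d=np.array([u-c['cx'],v-c['cy']]); r=np.hypot(*d); th=r/f
    dc=np.array([*(d/r*np.sin(th)),np.cos(th)]); M=np.array(c['mount'])
    Rm=R.from_euler('xyz',o['tool_rot'],degrees=True).as_matrix()
    return np.array(o['tool_pos'])+Rm@M[:3,3], Rm@M[:3,:3]@dc
def watz(c,o,u,v,z):
    p,d=wray(c,o,u,v); return p+d*(z-p[2])/d[2]
E
python3 - <<'E'
from h import *
o=env.get_obs(); c=viewer.read_camera('wrist'); o['tool_pos'];print(o['tool_pos'])
cs=viewer.read_camera('side'); print('tcp px',proj(cs,o['tool_pos']))
for n,p in dict(grip=(318,181,.058),c1=(318,140,.058),c2=(318,219,.058),lid=(389,182,.066)).items(): print(n,np.round(watz(c,o,*p),4))
I=cv2.imread('pics/w1.png'); cv2.imwrite('pics/w1z.png',cv2.resize(I[120:240,280:440],None,fx=5,fy=5,interpolation=cv2.INTER_CUBIC))
E
```

```text
[0.430028   0.31429426 0.2485736 ]
tcp px (np.float64(381.38720853958273), np.float64(209.98409537412607))
grip [0.428  0.3114 0.058 ]
c1 [0.4329 0.3562 0.058 ]
c2 [0.423  0.2671 0.058 ]
lid [0.5047 0.3043 0.066 ]
```

View pics/w1z.png

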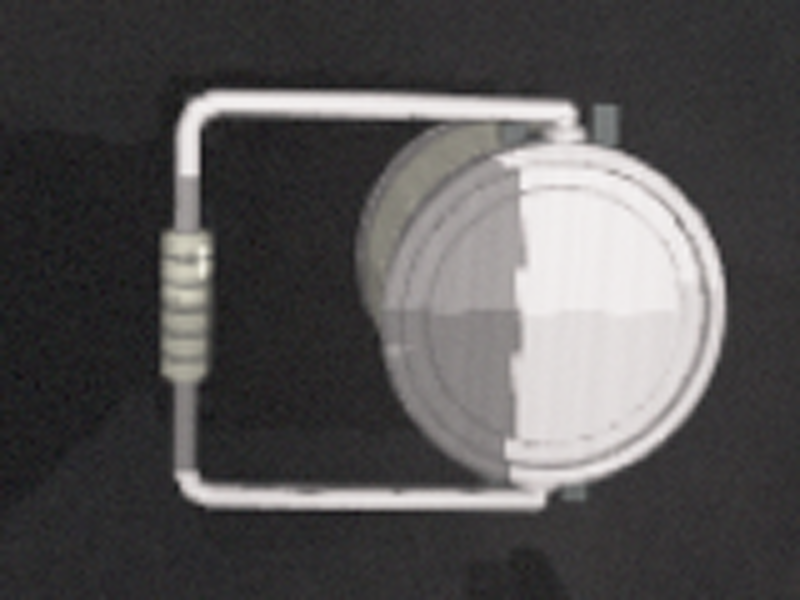

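Run:
```python
from h import *
o=env.get_obs(); c=snap('wrist','w2.png'); print(o['time_s'],o['tool_pos'],o['tool_rot'])
I=c['img'][:,:,::-1]; cv2.imwrite('pics/w2z.png',cv2.resize(I[120:240,280:440],None,fx=5,fy=5,interpolation=cv2.INTER_CUBIC))
```

```text
3.45 [0.43219888 0.31332994 0.25038614] [ 1.79918899e+02 -8.42696134e-03  8.34928612e+01]
```

View pics/w2z.png

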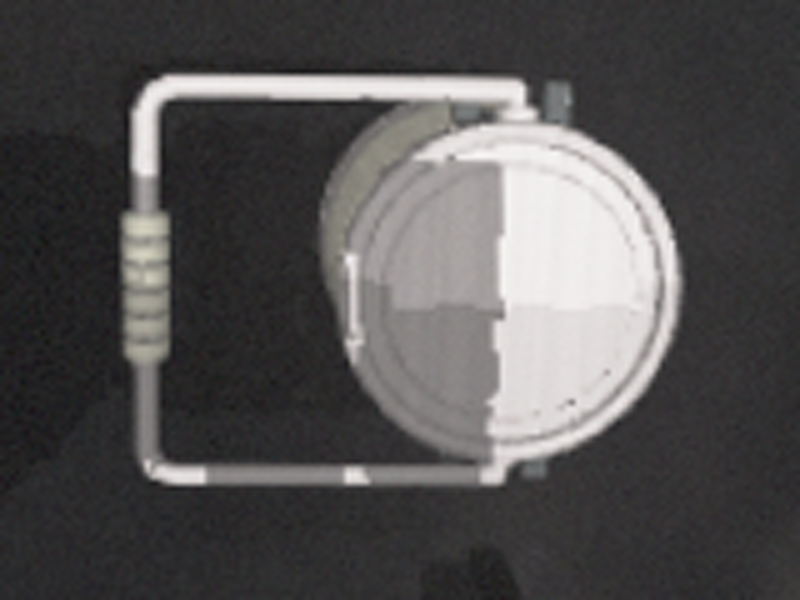

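Run:
```python
from h import *
o=dict(tool_pos=[0.4322,0.3133,0.2504],tool_rot=[179.92,0,83.49]); c=viewer.read_camera('wrist')
g=lambda x,y,z: watz(c,o,(x+.5)/5-.5+280,(y+.5)/5-.5+120,z)
for n,p in dict(grip=(145,288,.058),c1=(145,90,.058),c2=(147,475,.058),lid=(514,292,.066),l1=(520,88,.058),l2=(495,474,.058)).items(): print(n,np.round(g(*p),4))
print(env.get_obs()['tool_pos'])
```

```text
grip [0.421  0.3156 0.058 ]
c1 [0.4263 0.3589 0.058 ]
c2 [0.416  0.2721 0.058 ]
lid [0.5008 0.3078 0.066 ]
l1 [0.5068 0.351  0.058 ]
l2 [0.4956 0.263  0.058 ]
[0.4325714  0.31316471 0.25075876]
```

Run:
```python
from plan import *
plan([((.421,.3155,.12),83.3,5),((.421,.3155,.064),83.3,4)],3)
```

```text
[[3, 0.02, -0.24, 2.62, 0, 0, np.float64(0.0)], [3, 0.02, -0.23, 2.61, 0, 0, np.float64(0.001)], [3, 0.02, -0.24, 2.62, 0, 0, np.float64(0.0)], [3, 0.02, -0.23, 2.61, 0, 0, np.float64(0.001)], [3, 0.02, -0.24, 2.62, 0, 0, np.float64(0.0)]]
[[3, -0.0, 0.0, 1.4, 0, 0, np.float64(0.0)], [3, -0.0, 0.0, 1.4, 0, 0, np.float64(0.0)], [3, -0.0, 0.0, 1.4, 0, 0, np.float64(0.0)], [3, -0.0, 0.0, 1.4, 0, 0, np.float64(0.0)]]
end [0.421  0.3155 0.064 ] 83.32
```

>>> move_arm(
  steps=[
    [3,0.02,-0.24,2.62,0,0,0],
    [3,0.02,-0.23,2.61,0,0,0.001],
    [3,0.02,-0.24,2.62,0,0,0],
    [3,0.02,-0.23,2.61,0,0,0],
    [3,0.02,-0.24,2.62,0,0,0],
  ],
)

```text
time_s: 3.97
tool_pos: [0.421, 0.3155, 0.1187]
tool_rot: [179.9, -0.0, 83.4]
force: [0.7, 0.2, 0.0]
grip_width: 0.0315
```

>>> move_arm(
  steps=[
    [3,0,0,1,0,0,0],
    [3,0,0,0,0,0,0],
    [3,0,0,0,0,0,0],
    [3,0,0,0,0,0,0],
  ],
)

```text
time_s: 4.3
tool_pos: [0.4209, 0.317, 0.1106]
tool_rot: [179.9, -0.1, 83.5]
force: [0.8, 0.2, -0.6]
grip_width: 0.0302
```

Run:
```python
from h import *
o=env.get_obs(); print(o['tool_pos'],o['tool_rot'],o['grip_width']); c=snap('wrist','w3.png'); snap('side','s3.png')
```

```text
[0.42094384 0.316958   0.11059034] [ 1.79855202e+02 -9.86737927e-02  8.34711932e+01] 0.030189581047582507
```

View pics/w3.png

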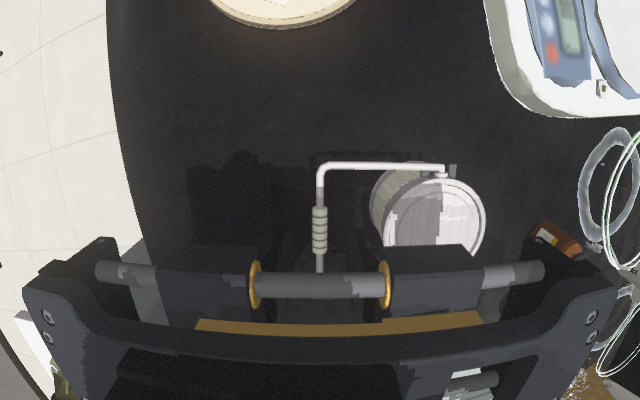

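View pics/s3.png

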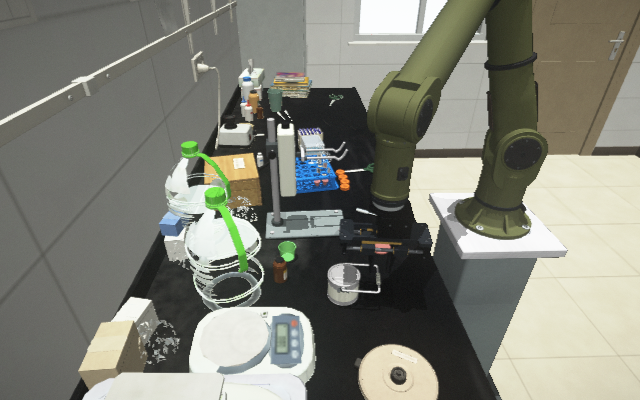

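Run:
```python
from h import *
o=dict(tool_pos=[0.42094,0.31696,0.1106],tool_rot=[179.855,-0.1,83.47]); c=viewer.read_camera('wrist')
for n,p in dict(grip=(320,229.5,.058),c1=(320,168,.058),lid=(433,229,.066)).items(): print(n,np.round(watz(c,o,*p),4))
print(env.get_obs()['tool_pos'])
```

```text
grip [0.4215 0.3165 0.058 ]
c1 [0.4262 0.358  0.058 ]
lid [0.4972 0.3104 0.066 ]
[0.42054452 0.31689797 0.1102619 ]
```

Consistent at (0.421, 0.316). Descend 46 mm and close gently.

>>> move_arm(
  steps=[
    [3,0,0,1.5,0,0,0],
    [3,0,0,1.5,0,0,0],
    [3,0,0,1.6,0,0,0],
    [3,0,0,0,0,0,0],
  ],
)

```text
time_s: 4.78
tool_pos: [0.4184, 0.3151, 0.0609]
tool_rot: [-179.8, 0.1, 83.5]
force: [-0.4, -0.6, 0.3]
grip_width: 0.0301
```

>>> move_arm(
  steps=[
    [0.8,0,0,0,0,0,0],
    [0.8,0,0,0,0,0,0],
    [0.8,0,0,0,0,0,0],
    [0.8,0,0,0,0,0,0],
    [0.8,0,0,0,0,0,0],
  ],
  force=8,
)

```text
time_s: 5.2
tool_pos: [0.4202, 0.3166, 0.0635]
tool_rot: [179.9, -0.0, 83.5]
force: [0.7, 0.3, -0.2]
grip_width: 0.0099
```

Run:
```python
from h import *
o=env.get_obs(); print(o['tool_pos'],o['tool_rot'],o['grip_width'],o['force']); c=snap('wrist','w4.png'); snap('side','s4.png')
```

```text
[0.42019346 0.31663763 0.06353103] [ 1.79901126e+02 -4.02198159e-02  8.35199979e+01] 0.009921243364251516 [ 0.72860237  0.28677896 -0.22621748]
```

View pics/w4.png

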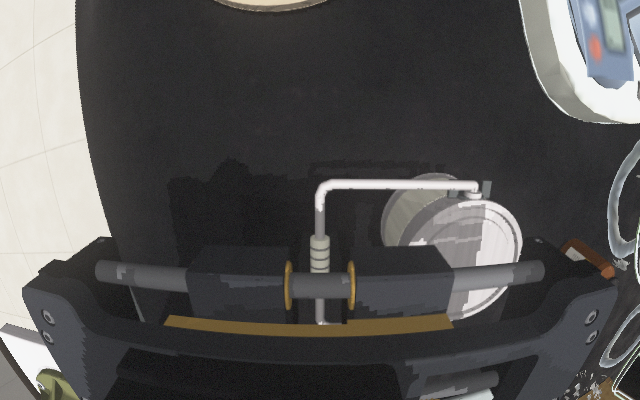

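>>> move_arm(
  steps=[
    [0.8,0,0.04,-0.84,0,0,0],
    [0.8,0,0.13,-0.83,0,0,0],
    [0.8,0,0.22,-0.81,0,0,0],
    [0.8,0,0.3,-0.78,0,0,0],
    [0.8,0,0.38,-0.75,0,0,0],
  ],
)

```text
time_s: 5.72
tool_pos: [0.43, 0.3154, 0.1039]
tool_rot: [-180.0, 0.0, 83.5]
force: [-1.8, 0.5, 0.6]
grip_width: 0.0096
```

>>> move_arm(
  steps=[
    [0.8,0,0.46,-0.7,0,0,0],
    [0.8,0,0.53,-0.65,0,0,0],
    [0.8,0,0.59,-0.59,0,0,0],
    [0.8,0,0.65,-0.53,0,0,0],
    [0.8,0,0.7,-0.46,0,0,0],
  ],
)

```text
time_s: 6.13
tool_pos: [0.4597, 0.3121, 0.133]
tool_rot: [-180.0, -0.0, 83.5]
force: [-2.7, 1.0, 3.6]
grip_width: 0.0093
```

Run:
```python
from h import *
o=env.get_obs(); print(o['tool_pos'],o['tool_rot'],o['grip_width'],o['force']); c=snap('side','s5.png')
cv2.imwrite('pics/s5z.png',cv2.resize(c['img'][190:320,280:440,::-1],None,fx=4,fy=4,interpolation=cv2.INTER_CUBIC))
```

```text
[0.45973551 0.31214149 0.13299202] [-1.79995572e+02 -1.92937634e-02  8.35351764e+01] 0.009250303868037033 [-2.66881532  0.97077566  3.64049966]
```

View pics/s5z.png

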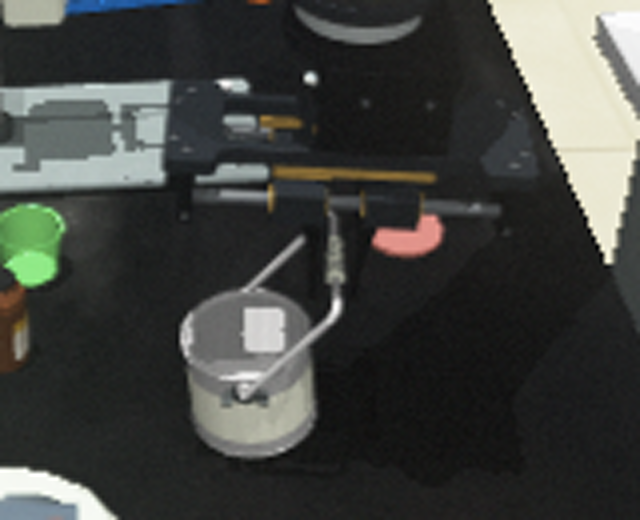

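>>> move_arm(
  steps=[
    [0.8,0,0.65,-0.55,0,0,0],
    [0.8,0,0.75,-0.4,0,0,0],
    [0.8,0,0.8,-0.22,0,0,0],
    [0.8,0,0.8,-0.13,0,0,0],
    [0.8,0,0.75,-0.05,0,0,0],
  ],
)

```text
time_s: 6.6
tool_pos: [0.4977, 0.307, 0.1453]
tool_rot: [-180.0, 0.0, 83.5]
force: [-0.5, 0.0, -2.5]
grip_width: 0.0092
```

>>> move_arm(
  steps=[
    [0.8,0,0,0,0,0,0],
    [0.8,0,0,0,0,0,0],
    [0.8,0,0,0,0,0,0],
  ],
)

```text
time_s: 6.85
tool_pos: [0.4959, 0.3077, 0.1451]
tool_rot: [-179.9, 0.0, 83.5]
force: [-0.0, 0.2, -2.1]
grip_width: 0.0098
```

Run:
```python
from h import *
o=env.get_obs(); print(o['tool_pos'],o['tool_rot'],o['grip_width'],o['force']); c=snap('side','s6.png')
cv2.imwrite('pics/s6z.png',cv2.resize(c['img'][190:320,280:440,::-1],None,fx=4,fy=4,interpolation=cv2.INTER_CUBIC))
snap('wrist','w6.png')
```

```text
[0.49590682 0.30767696 0.14510813] [-1.79934677e+02  2.19828792e-02  8.35477342e+01] 0.00980374802660092 [-0.01108262  0.22919495 -2.10703143]
```

View pics/s6z.png

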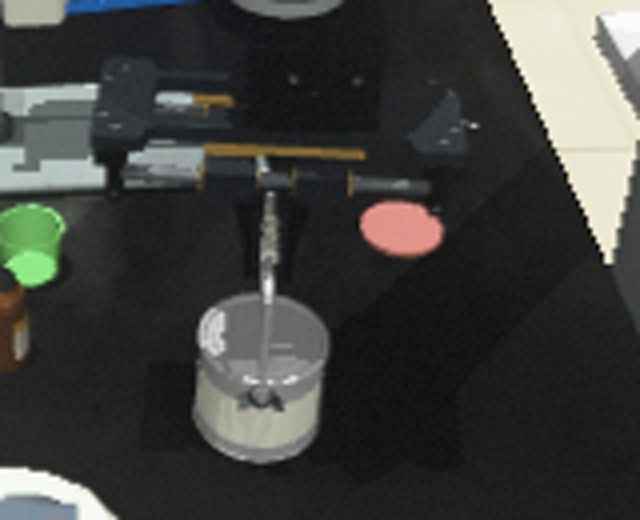

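View pics/w6.png

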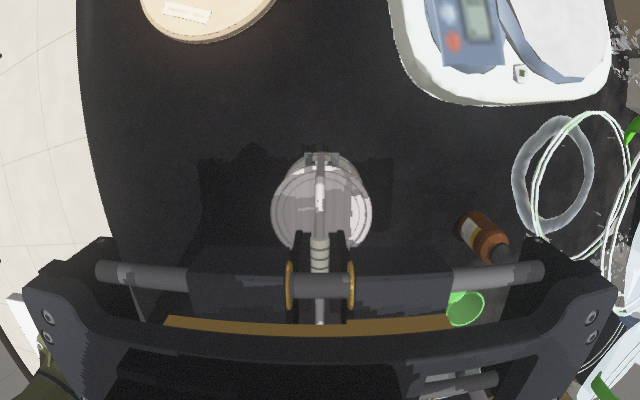

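>>> move_arm(
  steps=[
    [0.5,0,0,0,0,0,0],
    [0.5,0,0,0,0,0,0],
    [0.5,0,0,-0.3,0,0,0],
    [0.5,0,0,-0.6,0,0,0],
    [0.5,0,0,-0.6,0,0,0],
  ],
  force=30,
)

```text
time_s: 7.37
tool_pos: [0.4963, 0.3077, 0.1612]
tool_rot: [-180.0, 0.0, 83.5]
force: [0.2, 0.3, -1.6]
grip_width: 0.009
```

>>> move_arm(
  steps=[
    [0.5,0,0,-1,0,0,0],
    [0.5,0,0,-1,0,0,0],
    [0.5,0,0,-1,0,0,0],
    [0.5,0,0,0,0,0,0],
    [0.5,0,0,0,0,0,0],
  ],
)

```text
time_s: 7.78
tool_pos: [0.4969, 0.308, 0.1917]
tool_rot: [179.9, -0.1, 83.5]
force: [-0.9, -0.0, -2.6]
grip_width: 0.0088
```

Run:
```python
from h import *
o=env.get_obs(); print(o['time_s'],o['tool_pos'],o['tool_rot'],o['grip_width'],o['force']); c=snap('side','s7.png')
cv2.imwrite('pics/s7z.png',cv2.resize(c['img'][190:320,280:440,::-1],None,fx=4,fy=4,interpolation=cv2.INTER_CUBIC))
from plan import *
plan([((.43,.16,.29),88,9),((.43,.017,.29),92.2,8)],0.5)
```

```text
7.7833 [0.49694382 0.308      0.19171811] [ 1.79899312e+02 -5.12464722e-02  8.35149747e+01] 0.00877989639883055 [-0.86038554 -0.00661915 -2.55617646]
[[0.5, -1.71, -0.55, -1.1, 0, 0, np.float64(-0.009)], [0.5, -1.71, -0.57, -1.1, 0, 0, np.float64(-0.009)], [0.5, -1.7, -0.58, -1.1, 0, 0, np.float64(-0.009)], [0.5, -1.7, -0.6, -1.1, 0, 0, np.float64(-0.009)], [0.5, -1.69, -0.61, -1.1, 0, 0, np.float64(-0.008)]]
[[0.5, -1.69, -0.62, -1.1, 0, 0, np.float64(-0.009)], [0.5, -1.68, -0.64, -1.1, 0, 0, np.float64(-0.008)], [0.5, -1.68, -0.65, -1.1, 0, 0, np.float64(-0.009)], [0.5, -1.67, -0.67, -1.11, 0, 0, np.float64(-0.008)], [0.5, -1.79, 0.06, 0.0, 0, 0, np.float64(-0.009)]]
[[0.5, -1.79, 0.05, 0.0, 0, 0, np.float64(-0.009)], [0.5, -1.79, 0.03, 0.0, 0, 0, np.float64(-0.009)], [0.5, -1.79, 0.01, 0.0, 0, 0, np.float64(-0.009)], [0.5, -1.78, 0.0, 0.0, 0, 0, np.float64(-0.009)], [0.5, -1.79, -0.02, 0.0, 0, 0, np.float64(-0.009)]]
[[0.5, -1.78, -0.03, 0.0, 0, 0, np.float64(-0.01)], [0.5, -1.79, -0.05, 0.0, 0, 0, np.float64(-0.009)]]
end [0.43  0.017 0.29 ] 92.17
```

View pics/s7z.png

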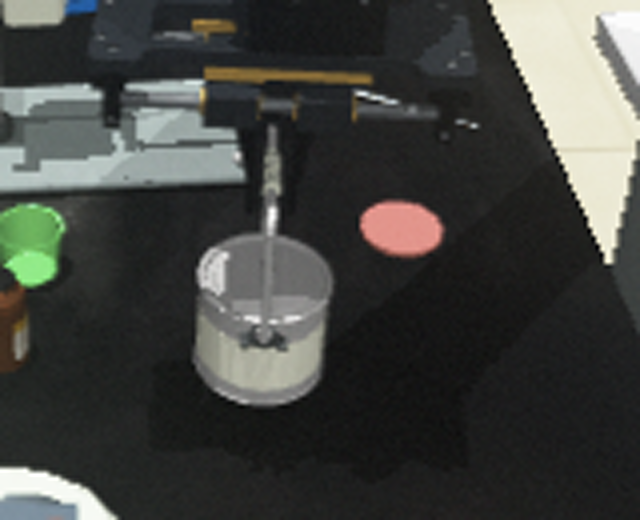

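>>> move_arm(
  steps=[
    [0.5,-0.9,-0.3,-1.1,0,0,-0.009],
    [0.5,-1.71,-0.57,-1.1,0,0,-0.009],
    [0.5,-1.7,-0.58,-1.1,0,0,-0.009],
    [0.5,-1.7,-0.6,-1.1,0,0,-0.009],
    [0.5,-1.69,-0.61,-1.1,0,0,-0.008],
  ],
)

```text
time_s: 8.25
tool_pos: [0.4619, 0.2326, 0.2452]
tool_rot: [-179.9, 0.0, 86.1]
force: [0.3, -0.6, -1.4]
grip_width: 0.009
```

>>> move_arm(
  steps=[
    [0.5,-1.69,-0.62,-1.1,0,0,-0.009],
    [0.5,-1.68,-0.64,-1.1,0,0,-0.008],
    [0.5,-1.68,-0.65,-1.1,0,0,-0.009],
    [0.5,-1.67,-0.67,-1.11,0,0,-0.008],
    [0.5,-1.79,-0.2,0,0,0,-0.009],
  ],
)

```text
time_s: 8.67
tool_pos: [0.4303, 0.1501, 0.2913]
tool_rot: [179.9, 0.0, 88.6]
force: [2.1, 0.6, -1.8]
grip_width: 0.0091
```

>>> move_arm(
  steps=[
    [0.5,-1.79,0.04,0,0,0,-0.009],
    [0.5,-1.79,0.03,0,0,0,-0.009],
    [0.5,-1.79,0.01,0,0,0,-0.009],
    [0.5,-1.78,0,0,0,0,-0.009],
    [0.5,-1.79,-0.02,0,0,0,-0.009],
  ],
)

```text
time_s: 9.08
tool_pos: [0.43, 0.0598, 0.2892]
tool_rot: [-179.9, 0.0, 91.1]
force: [0.2, 0.6, -2.8]
grip_width: 0.0088
```

>>> move_arm(
  steps=[
    [0.5,-1.78,-0.03,0,0,0,-0.01],
    [0.5,-1.5,-0.05,0,0,0,-0.009],
    [0.5,-0.9,0,0,0,0,0],
    [0.5,0,0,0,0,0,0],
    [0.5,0,0,0,0,0,0],
  ],
)

```text
time_s: 9.5
tool_pos: [0.4307, 0.0193, 0.2894]
tool_rot: [-180.0, -0.0, 92.1]
force: [0.5, 1.2, -1.8]
grip_width: 0.0088
```

Run:
```python
from h import *
o=env.get_obs(); print(o['time_s'],o['tool_pos'],o['tool_rot'],o['grip_width'],o['force']); 
c=snap('wrist','w8.png')
c=snap('side','s8.png')
cv2.imwrite('pics/s8z.png',cv2.resize(c['img'][90:250,250:440,::-1],None,fx=3.5,fy=3.5,interpolation=cv2.INTER_CUBIC))
c=snap('top','t8.png')
```

```text
9.5 [0.4306722  0.01925518 0.28938586] [-1.79956813e+02 -4.88424068e-02  9.21467575e+01] 0.008781757234216876 [ 0.47428049  1.18427721 -1.78171742]
```

View pics/w8.png

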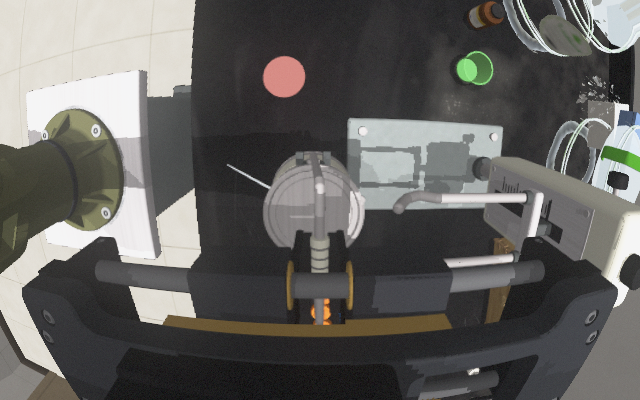

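View pics/s8z.png

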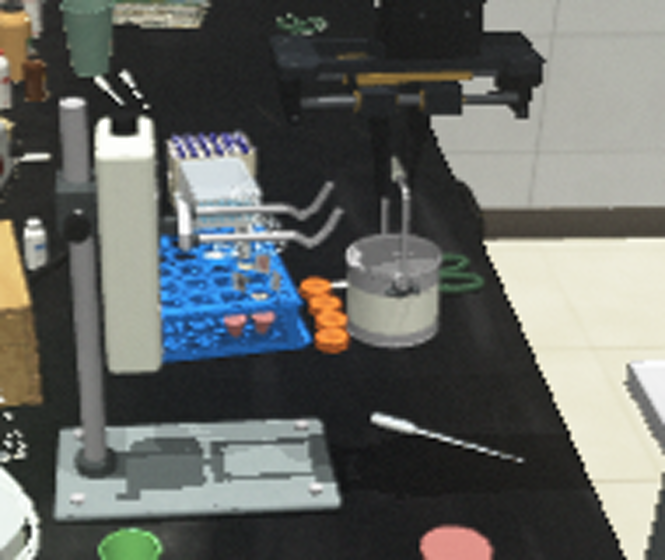

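View pics/t8.png

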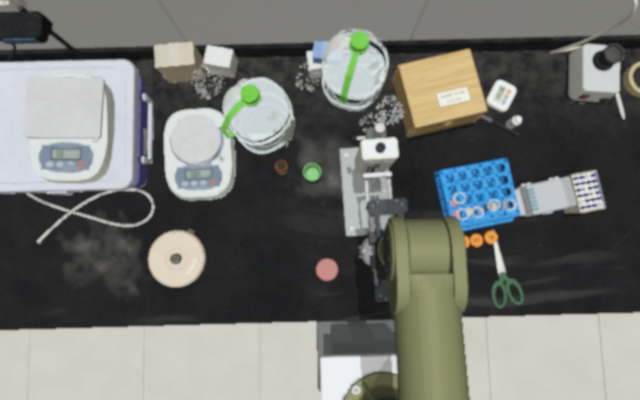

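Run:
```python
from h import *
I=cv2.imread('pics/w8.png'); cv2.imwrite('pics/w8z.png',cv2.resize(I[150:290,290:550],None,fx=3,fy=3,interpolation=cv2.INTER_CUBIC))
o=dict(tool_pos=[0.4307,0.0193,0.2894],tool_rot=[-179.96,-.05,92.147]); c=viewer.read_camera('wrist')
for n,p in dict(tipL=(399,207,.260),L1=(440,197,.24),L2=(515,198,.24),R1=(460,263,.24),R2=(505,261,.24),grip=(320,252,.2834)).items(): print(n,np.round(watz(c,o,*p),4))
o=env.get_obs();print(o['tool_pos'],o['force'],o['grip_width'])
```

```text
tipL [0.4764 0.0444 0.26  ]
L1 [0.5103 0.0455 0.24  ]
L2 [0.5733 0.047  0.24  ]
R1 [ 0.5367 -0.0052  0.24  ]
R2 [ 0.579  -0.0052  0.24  ]
grip [0.4309 0.0262 0.2834]
[0.43085265 0.01994815 0.28972412] [-0.7168971  -0.51414331 -2.95976295] 0.008695547973039165
```

View pics/w8z.png

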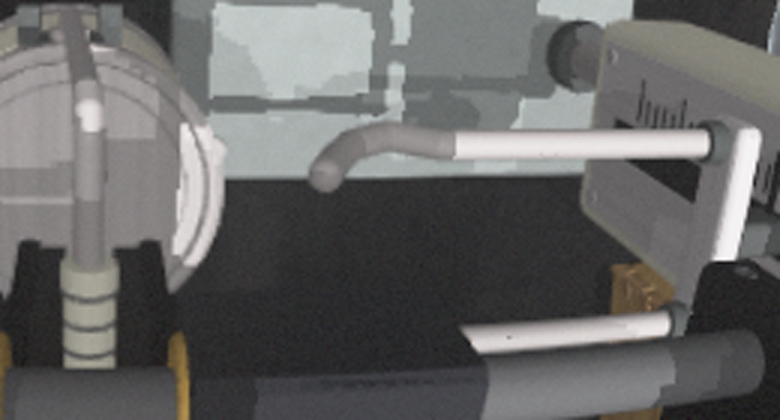

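Run:
```python
from h import *
o=dict(tool_pos=[0.4307,0.0193,0.2894],tool_rot=[-179.96,-.05,92.147]); c=viewer.read_camera('wrist')
for n,p in dict(legtop=(319.5,185,.283),sleeveend=(320,238,.2834)).items(): print(n,np.round(watz(c,o,*p),4))
```

```text
legtop [0.4293 0.0621 0.283 ]
sleeveend [0.4306 0.0343 0.2834]
```

>>> move_arm(
  steps=[
    [0.5,-0.02,0.5,0,0,0,0],
    [0.5,-0.02,0.9,0,0,0,0],
    [0.5,-0.02,0.9,0,0,0,0],
    [0.5,-0.02,0.9,0,0,0,0],
    [0.5,-0.02,0.9,0,0,0,0],
  ],
)

```text
time_s: 10.17
tool_pos: [0.4731, 0.0193, 0.2896]
tool_rot: [-180.0, -0.0, 92.2]
force: [-0.1, -0.6, -2.7]
grip_width: 0.0089
```

>>> move_arm(
  steps=[
    [0.5,-0.02,0.9,0,0,0,0],
    [0.5,-0.02,0.9,0,0,0,0],
    [0.5,0,0.6,0,0,0,0],
    [0.5,0,0.26,0,0,0,0],
    [0.5,0,0,0,0,0,0],
  ],
)

```text
time_s: 10.58
tool_pos: [0.499, 0.02, 0.2895]
tool_rot: [-180.0, -0.0, 92.2]
force: [-0.4, -0.7, -2.4]
grip_width: 0.009
```

>>> move_arm(
  steps=[
    [0.5,0,0,0,0,0,0],
    [0.5,0,0,0,0,0,0],
  ],
)

```text
time_s: 10.75
tool_pos: [0.4981, 0.02, 0.2897]
tool_rot: [-180.0, 0.0, 92.2]
force: [0.2, -0.7, -2.0]
grip_width: 0.009
```

Run:
```python
from h import *
o=env.get_obs(); print(o['time_s'],o['tool_pos'],o['tool_rot'],o['grip_width'],o['force']); 
c=snap('wrist','w9.png');I=c['img'][:,:,::-1]
cv2.imwrite('pics/w9z.png',cv2.resize(I[140:300,240:500],None,fx=3,fy=3,interpolation=cv2.INTER_CUBIC))
c=snap('side','s9.png')
cv2.imwrite('pics/s9z.png',cv2.resize(c['img'][100:220,260:400,::-1],None,fx=4.5,fy=4.5,interpolation=cv2.INTER_CUBIC))
```

```text
10.75 [0.49809888 0.01998396 0.28970652] [-1.79974029e+02  1.88210449e-02  9.21853341e+01] 0.00896258837923068 [ 0.22466588 -0.73009442 -2.04636676]
```

View pics/w9z.png

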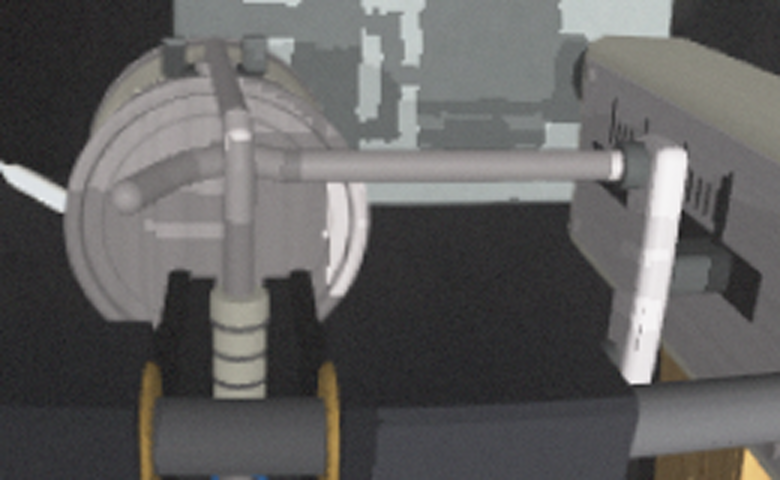

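View pics/s9z.png

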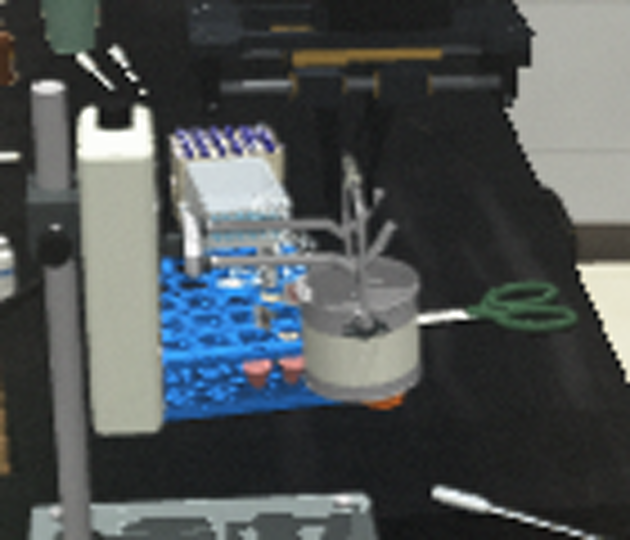

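Run:
```python
from h import *
o=dict(tool_pos=[0.4981,0.0200,0.2897],tool_rot=[-179.97,.02,92.185]); c=viewer.read_camera('wrist')
g=lambda x,y,z: np.round(watz(c,o,(x+.5)/3-.5+240,(y+.5)/3-.5+140,z),4)
print('tip',g(125,196,.261),'bend',g(205,163,.235),'prong',g(290,163,.236),g(400,163,.24),g(600,163,.24),'leg',g(239,133,.2835),'sleeveend',g(240,292,.2837))
print(env.get_obs()['tool_pos'])
```

```text
tip [0.4756 0.0441 0.261 ] bend [0.4899 0.0433 0.235 ] prong [0.5082 0.0443 0.236 ] [0.5314 0.0464 0.24  ] [0.5772 0.0482 0.24  ] leg [0.4965 0.0633 0.2835] sleeveend [0.4978 0.0355 0.2837]
[0.49815857 0.01987482 0.28984451]
```

>>> move_arm(
  steps=[
    [0.5,0,0,0.4,0,0,0],
    [0.5,0,0,0.5,0,0,0],
    [0.5,0,0,0.5,0,0,0],
    [0.5,0,0,0.5,0,0,0],
    [0.5,0,0,0.5,0,0,0],
  ],
)

```text
time_s: 11.32
tool_pos: [0.4983, 0.0199, 0.2649]
tool_rot: [-180.0, 0.0, 92.2]
force: [-0.5, 0.3, -2.2]
grip_width: 0.009
```

>>> move_arm(
  steps=[
    [0.5,0,0,0.4,0,0,0],
    [0.5,0,0,0.3,0,0,0],
    [0.5,0,0,0.2,0,0,0],
    [0.5,0,0,0.15,0,0,0],
    [0.5,0,0,0,0,0,0],
  ],
)

```text
time_s: 11.73
tool_pos: [0.4984, 0.0199, 0.255]
tool_rot: [-180.0, -0.0, 92.2]
force: [-0.3, -0.2, -2.4]
grip_width: 0.0087
```

Run:
```python
from h import *
o=env.get_obs(); print(o['time_s'],o['tool_pos'],o['tool_rot'],o['grip_width'],o['force']); 
c=snap('wrist','w10.png');I=c['img'][:,:,::-1]
cv2.imwrite('pics/w10z.png',cv2.resize(I[140:300,240:500],None,fx=3,fy=3,interpolation=cv2.INTER_CUBIC))
c=snap('side','s10.png')
cv2.imwrite('pics/s10z.png',cv2.resize(c['img'][100:240,260:400,::-1],None,fx=4.,fy=4.,interpolation=cv2.INTER_CUBIC))
```

```text
11.7333 [0.49841061 0.01990435 0.25496034] [-1.79982458e+02 -2.20074037e-03  9.21753392e+01] 0.008720088536267634 [-0.29226166 -0.23772191 -2.3940536 ]
```

View pics/w10z.png

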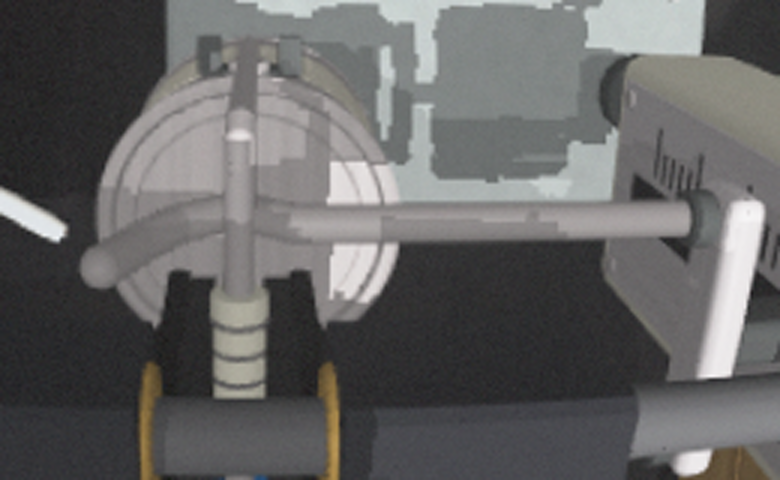

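View pics/s10z.png

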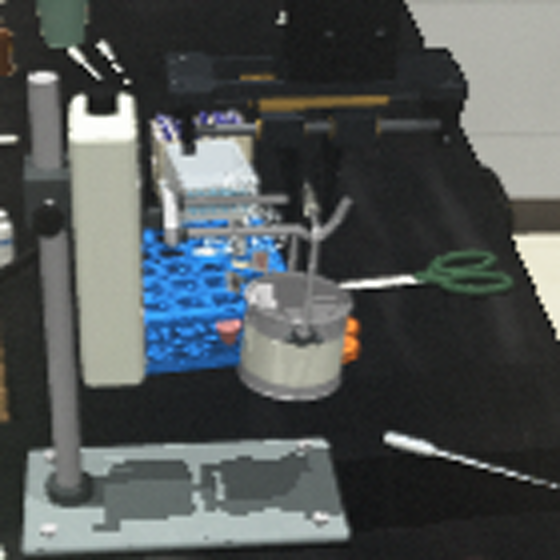

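```bash
cat > avg.py <<'E'
from h import *
import sys
n=int(sys.argv[1]); F=[];P=[]
for i in range(n):
    viewer.read_camera('side'); o=env.get_obs(); F.append(o['force']); P.append(o['tool_pos'])
F=np.array(F);P=np.array(P); print(o['time_s'],'F',F.mean(0).round(3),'sd',F.std(0).round(2),'sem',(F.std(0)/n**.5).round(2),'P',P.mean(0).round(4),P.std(0).round(4),'g',o['grip_width'])
E
python3 avg.py 60
```

```text
14.8333 F [ 0.022  0.09  -2.303] sd [0.43 0.52 0.58] sem [0.06 0.07 0.08] P [0.4985 0.0199 0.2552] [0.0001 0.     0.0001] g 0.0090731834089117
```

>>> move_arm(
  steps=[
    [0.5,0,0,0.12,0,0,0],
    [0.5,0,0,0.12,0,0,0],
    [0.5,0,0,0.12,0,0,0],
    [0.5,0,0,0.12,0,0,0],
    [0.5,0,0,0.12,0,0,0],
  ],
)

```text
time_s: 15.25
tool_pos: [0.4985, 0.0199, 0.249]
tool_rot: [-180.0, 0.0, 92.2]
force: [0.8, -0.2, -2.4]
grip_width: 0.0089
```

>>> move_arm(
  steps=[
    [0.5,0,0,0.12,0,0,0],
    [0.5,0,0,0.12,0,0,0],
    [0.5,0,0,0.12,0,0,0],
    [0.5,0,0,0.12,0,0,0],
    [0.5,0,0,0.12,0,0,0],
  ],
)

```text
time_s: 15.67
tool_pos: [0.4984, 0.0199, 0.2431]
tool_rot: [-180.0, 0.0, 92.2]
force: [-0.0, -0.2, -1.5]
grip_width: 0.0091
```

>>> move_arm(
  steps=[
    [0.5,0,0,0.12,0,0,0],
    [0.5,0,0,0.12,0,0,0],
    [0.5,0,0,0.12,0,0,0],
    [0.5,0,0,0.12,0,0,0],
    [0.5,0,0,0,0,0,0],
  ],
)

```text
time_s: 16.08
tool_pos: [0.4983, 0.0199, 0.2382]
tool_rot: [-180.0, 0.0, 92.2]
force: [-1.1, -0.3, -1.8]
grip_width: 0.0087
```

```bash
python3 avg.py 20
python3 - <<'E'
from h import *
o=env.get_obs()
c=snap('wrist','w11.png');I=c['img'][:,:,::-1]
cv2.imwrite('pics/w11z.png',cv2.resize(I[140:300,240:500],None,fx=3,fy=3,interpolation=cv2.INTER_CUBIC))
c=snap('side','s11.png')
cv2.imwrite('pics/s11z.png',cv2.resize(c['img'][100:240,260:400,::-1],None,fx=4.,fy=4.,interpolation=cv2.INTER_CUBIC))
E
```

```text
17.0833 F [-1.033 -0.097 -1.236] sd [0.6  0.43 0.49] sem [0.13 0.1  0.11] P [0.4984 0.0199 0.2384] [0.0001 0.     0.    ] g 0.008903464779344422
```

View pics/w11z.png

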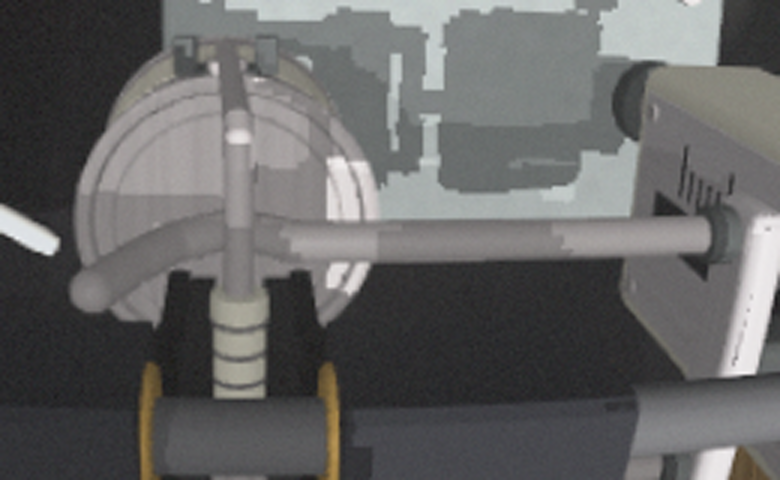

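View pics/s11z.png

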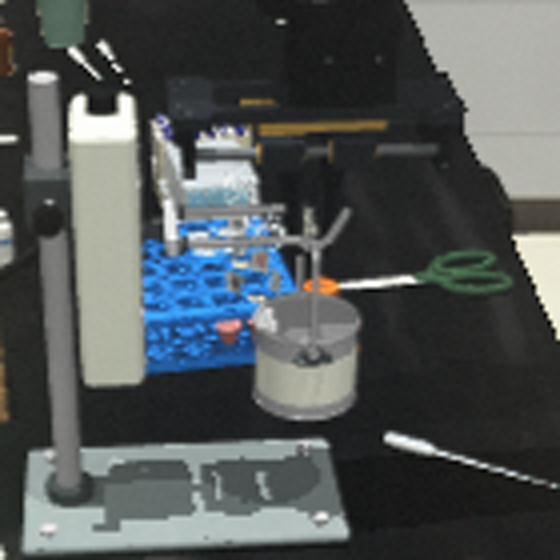

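>>> move_arm(
  steps=[
    [0.5,0,-0.05,0.05,0,0,0],
    [0.5,0,-0.05,0.05,0,0,0],
    [0.5,0,-0.05,0.05,0,0,0],
    [0.5,0,0,0,0,0,0],
  ],
)

```text
time_s: 17.52
tool_pos: [0.4976, 0.0199, 0.2372]
tool_rot: [179.9, 0.0, 92.2]
force: [1.6, -0.3, -0.9]
grip_width: 0.0089
```

```bash
python3 avg.py 20
```

```text
18.5167 F [ 2.401  0.018 -1.206] sd [0.44 0.44 0.58] sem [0.1  0.1  0.13] P [0.4972 0.0199 0.237 ] [0.0002 0.     0.0001] g 0.008636136883270253
```

>>> move_arm(
  steps=[
    [0.5,0,0.05,0.06,0,0,0],
    [0.5,0,0.04,0.06,0,0,0],
    [0.5,0,0.01,0.06,0,0,0],
    [0.5,0,0,0,0,0,0],
  ],
)

```text
time_s: 18.85
tool_pos: [0.4974, 0.0199, 0.2347]
tool_rot: [-179.9, 0.0, 92.2]
force: [-0.3, -0.5, -1.0]
grip_width: 0.0087
```

```bash
python3 avg.py 20
```

```text
19.85 F [-0.353  0.045 -0.734] sd [0.5  0.42 0.56] sem [0.11 0.09 0.13] P [0.4978 0.0199 0.235 ] [0.0001 0.     0.0001] g 0.00916314978480875
```

>>> move_arm(
  steps=[
    [0.5,0,-0.01,0.12,0,0,0],
    [0.5,0,0,0.12,0,0,0],
    [0.5,0,0,0.12,0,0,0],
    [0.5,0,0,0.12,0,0,0],
    [0.5,0,0,0.1,0,0,0],
  ],
)

```text
time_s: 20.27
tool_pos: [0.4979, 0.0199, 0.2292]
tool_rot: [180.0, 0.0, 92.2]
force: [0.6, -0.1, 0.5]
grip_width: 0.0088
```

```bash
python3 avg.py 80
```

```text
24.2667 F [ 0.035 -0.215 -0.27 ] sd [0.48 0.47 0.44] sem [0.05 0.05 0.05] P [0.4979 0.0199 0.2293] [0. 0. 0.] g 0.009255574959986015
```

>>> move_arm(
  steps=[
    [0.5,0,0,0.1,0,0,0],
    [0.5,0,0,0.1,0,0,0],
    [0.5,0,0,0,0,0,0],
  ],
)

```text
time_s: 24.52
tool_pos: [0.4979, 0.0199, 0.2271]
tool_rot: [-180.0, 0.0, 92.2]
force: [0.7, -0.3, 0.1]
grip_width: 0.0086
```

>>> move_arm(
  steps=[
    [0.6,0,0,0,0,0,0],
    [0.6,0,0,0,0,0,0],
    [0.6,0,0,0,0,0,0],
  ],
  force=8,
)

```text
time_s: 24.77
tool_pos: [0.4979, 0.0199, 0.2273]
tool_rot: [-180.0, 0.0, 92.2]
force: [-0.1, -0.5, -0.6]
grip_width: 0.0097
```

```bash
python3 avg.py 80
python3 - <<'E'
from h import *
c=snap('wrist','w12.png');I=c['img'][:,:,::-1]
cv2.imwrite('pics/w12z.png',cv2.resize(I[140:300,240:500],None,fx=3,fy=3,interpolation=cv2.INTER_CUBIC))
c=snap('side','s12.png')
cv2.imwrite('pics/s12z.png',cv2.resize(c['img'][100:240,260:400,::-1],None,fx=4.,fy=4.,interpolation=cv2.INTER_CUBIC))
E
```

```text
28.7667 F [ 0.632 -0.128 -0.109] sd [0.57 0.47 0.44] sem [0.06 0.05 0.05] P [0.4979 0.0199 0.2273] [0. 0. 0.] g 0.009667754688940452
```

View pics/w12z.png

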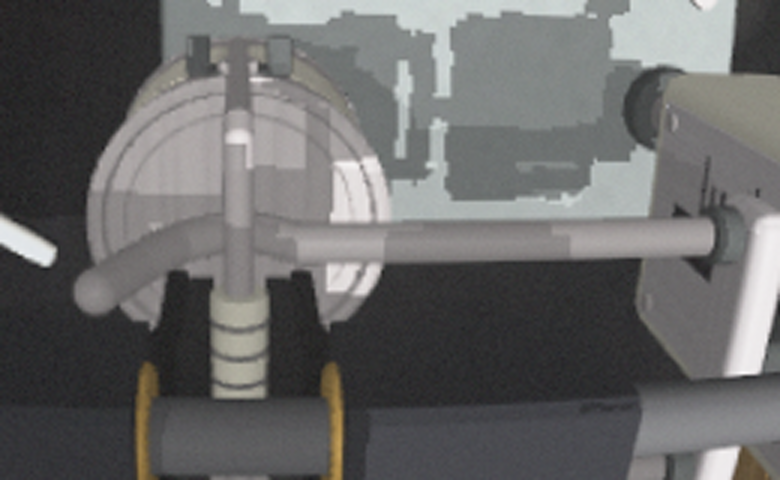

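View pics/s12z.png

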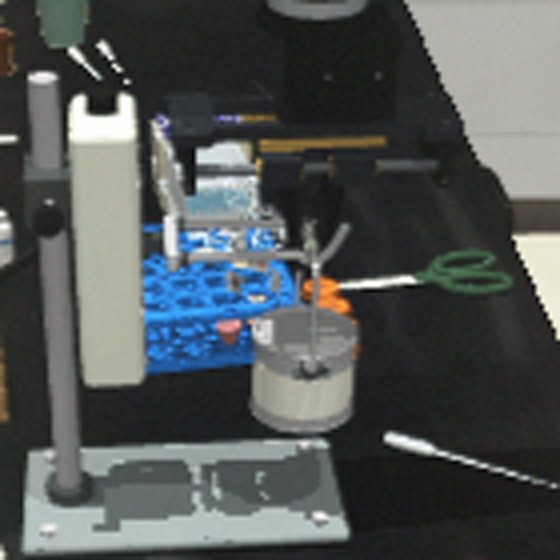

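>>> move_arm(
  steps=[
    [0.8,0,0.02,0.05,0,0,0],
    [0.8,0,0,0,0,0,0],
    [0.9,0,0,0,0,0,0],
    [0.95,0,0,0,0,0,0],
    [0.95,0,0,0,0,0,0],
  ],
  force=3,
)

```text
time_s: 29.28
tool_pos: [0.4979, 0.0199, 0.2268]
tool_rot: [-180.0, 0.0, 92.2]
force: [0.1, -0.8, -0.2]
grip_width: 0.0097
```

```bash
python3 avg.py 30
```

```text
30.7833 F [-0.772 -0.188 -0.023] sd [0.69 0.51 0.54] sem [0.13 0.09 0.1 ] P [0.498  0.0199 0.2268] [0. 0. 0.] g 0.009418188755595426
```

Force is essentially zero vertically. Open gradually.

>>> move_arm(
  steps=[
    [1.0,0,-0.01,0,0,0,0],
    [1.02,0,0,0,0,0,0],
    [1.05,0,0,0,0,0,0],
    [1.1,0,0,0,0,0,0],
    [1.15,0,0,0,0,0,0],
  ],
)

```text
time_s: 31.2
tool_pos: [0.4983, 0.02, 0.227]
tool_rot: [180.0, -0.0, 92.2]
force: [-0.4, -0.1, 0.3]
grip_width: 0.0111
```

>>> move_arm(
  steps=[
    [1.3,0,0,0,0,0,0],
    [1.6,0,0,0,0,0,0],
    [2.0,0,0,0,0,0,0],
    [2.6,0,0,0,0,0,0],
    [3.0,0,0,0,0,0,0],
  ],
)

```text
time_s: 31.62
tool_pos: [0.498, 0.0199, 0.2269]
tool_rot: [180.0, 0.0, 92.2]
force: [-0.0, 0.0, 0.6]
grip_width: 0.0257
```

```bash
python3 avg.py 20
python3 - <<'E'
from h import *
c=snap('wrist','w13.png');I=c['img'][:,:,::-1]
cv2.imwrite('pics/w13z.png',cv2.resize(I[140:300,240:500],None,fx=3,fy=3,interpolation=cv2.INTER_CUBIC))
c=snap('side','s13.png')
cv2.imwrite('pics/s13z.png',cv2.resize(c['img'][100:240,260:400,::-1],None,fx=4.,fy=4.,interpolation=cv2.INTER_CUBIC))
E
```

```text
32.6167 F [ 0.068  0.175 -0.118] sd [0.42 0.41 0.46] sem [0.09 0.09 0.1 ] P [0.498  0.0199 0.2268] [0. 0. 0.] g 0.029963670768214358
```

View pics/w13z.png

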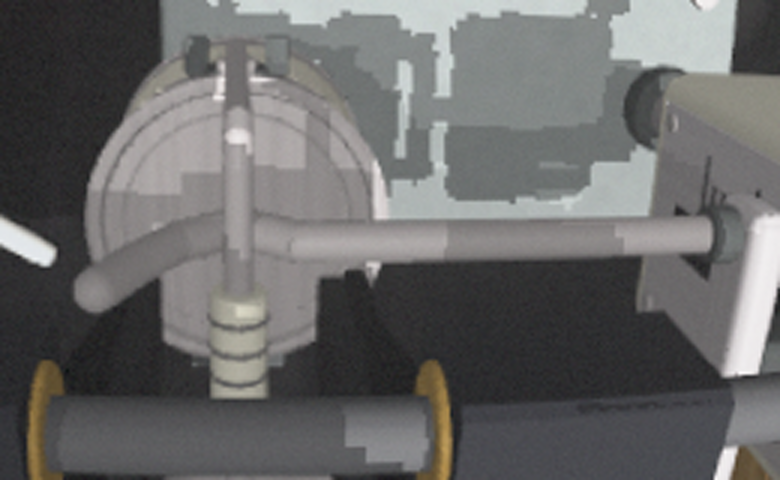

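View pics/s13z.png

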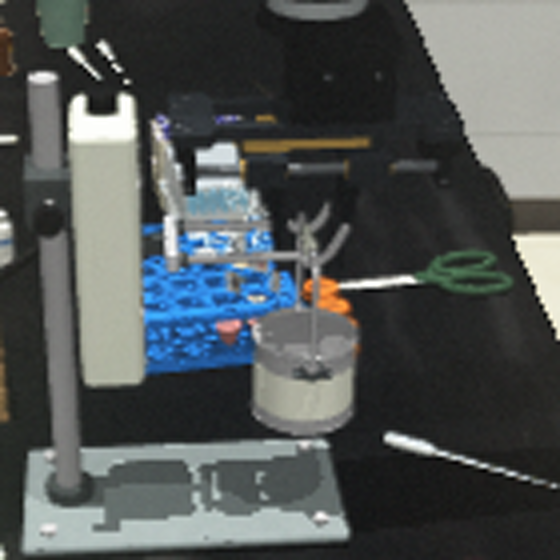

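>>> move_arm(
  steps=[
    [3,0,0,-0.5,0,0,0],
    [3,0,0,-1,0,0,0],
    [3,0,0,-1.5,0,0,0],
    [3,0,0,-2,0,0,0],
    [3,0,0,-2,0,0,0],
  ],
)

```text
time_s: 33.13
tool_pos: [0.4979, 0.02, 0.2984]
tool_rot: [180.0, 0.0, 92.2]
force: [0.9, 0.3, -0.4]
grip_width: 0.0301
```

>>> move_arm(
  steps=[
    [3,0,0,-3,0,0,0],
    [3,0,0,-3,0,0,0],
    [3,0,0,-2,0,0,0],
    [3,0,0,0,0,0,0],
    [3,0,0,0,0,0,0],
  ],
)

```text
time_s: 33.55
tool_pos: [0.4986, 0.0201, 0.3787]
tool_rot: [179.8, 0.0, 92.2]
force: [0.8, -0.1, 0.4]
grip_width: 0.0296
```

```bash
python3 avg.py 20
python3 - <<'E'
from h import *
c=snap('wrist','w14.png')
c=snap('side','s14.png')
cv2.imwrite('pics/s14z.png',cv2.resize(c['img'][100:290,260:420,::-1],None,fx=3.,fy=3.,interpolation=cv2.INTER_CUBIC))
E
```

```text
34.55 F [ 0.137 -0.102 -0.048] sd [0.5  0.65 0.42] sem [0.11 0.15 0.09] P [0.4978 0.0199 0.3765] [0.0002 0.     0.0004] g 0.029506594826358687
```

View pics/w14.png

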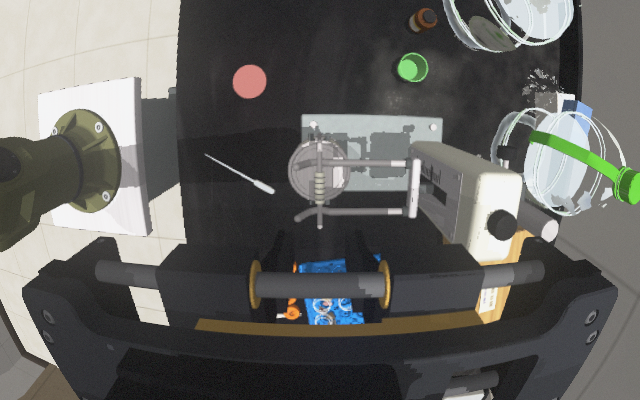

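View pics/s14z.png

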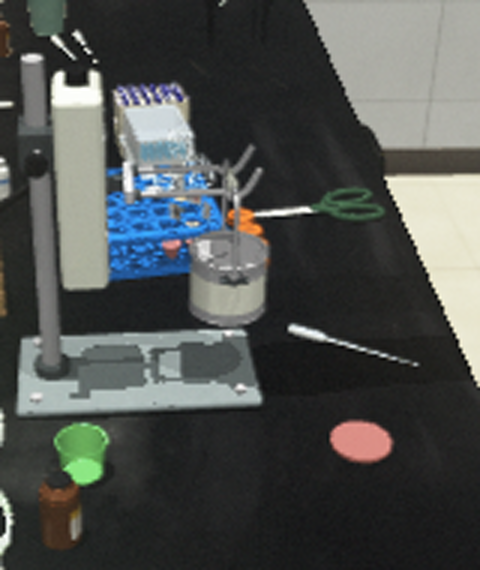

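Run:
```python
from h import *
a=viewer.read_camera('side')['img'].astype(int)
d=[np.abs(viewer.read_camera('side')['img'].astype(int)-a)[150:220,310:360].mean() for _ in range(6)]
print(np.round(d,2)); print(job.sign_off())
```

```text
[1.5  1.51 1.48 1.5  1.51 1.5 ]
the job is handed in; nothing more can be done
None
```

The tin now hangs upright and still in both seats of the double hook, and I have handed the job in. `sign_off` gives no verdict, so this rests on my own checks.

**What I did**
- I gripped the bail's sleeve from above and swung the bail upright with the tin on the bench. I then lifted the tin and brought it in from the front, so the prongs passed between the lid and the crosspiece.
- I lowered it slowly onto the hook, shifting about 1 mm sideways as needed to cancel the side force in the V seats.
- I let go only once the averaged vertical hand force was about 0 N (−0.02 ± 0.1 N), opening the fingers gradually and then retracting straight up.

**Last checks**
- **Weight:** the hanging weight measured before contact was about 2.3 N, or roughly 0.235 kg. The hook's sink of about 21 mm, judged from how far the hand went down, fits that.
- **Release:** pictures just before and after letting go show no visible movement of the hook. I could not read the hook's speed directly.
- **At rest:** six consecutive pictures of the hanging tin showed only image noise.
- **Hand clear:** the gripper was well above the balance, with the force reading near zero.
- **Bystanders:** the bottle, dish and cup look undisturbed, though I did not re-measure their positions.

**Disagreements**
- The side camera put points up to about 15 mm farther in y than the top camera did. I used the wrist camera and the touch forces for the final alignment instead.
- While swinging the bail, the hand briefly pushed with about 4.5 N because the arc was slightly too short. This slid the tin a few millimetres on the bench without tipping it.

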